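Set and lock the height stop of the carton stand

ROBOT

A 6-joint arm with a two-finger parallel gripper is mounted at the origin on a cart in front of the work surface, level with it; the furniture and walls round the work are solid. World frame = base frame: x ahead of the robot, y to its left, z up, the work surface at z = 0. Lengths are in mm, angles in rad, forces in N, time in s.
With the tool pointing down it reaches from about 275 to 825 mm from the base axis. Payload 4.9 kg.
Tool frame: the origin (TCP) lies at the very end of the fingers, on their centre line; the grasp point (between the pads) lies 19 mm behind it; z points along the fingers, y is the line along which they close (so a half turn about z gives the same grasp; the last joint's range is limited). The gripper opens to 85 mm and grips with 20 to 120 N. Pads are 22 mm wide; open, the fingers measure 114 mm over their backs; the gripper's body (76 mm by 85 mm) begins 54 mm behind the grasp point. The pads swing forward as they close: fully open they stand 13 mm farther back than shut.
Start: joints at [-1.343, 0.326, -0.193, 1.052, 0, 1.437], TCP at [194.69, -514.407, 231.281] pointing down, gripper open.
Joint ranges: [-2.65, 2.65], [-0.97, 1.79], [-1.3, 1.35], [-1.93, 2.1], [-1.47, 1.37], [-3.14, 3.14]. Speed limits (rad/s): [2.57, 2.57, 3.14, 3.14, 3.14, 3.14].

INTERFACE

Orientations are given as a 3x3 rotation matrix whose columns are the frame's x, y, z axes.
In Python, from workcell import arm gives the robot as it stands.
- The arm moves only by the tool shift_gripper, called after ">>>" in YAML: its name, and indented under it one key for each argument. Schema: {"type":"object","properties":{"steps":{"type":"array","items":{"type":"number"},"minItems":4,"maxItems":40},"aperture":{"type":"number"},"grip_force":{"type":"number"},"only":{"type":"string"},"quiet":{"type":"boolean"},"lines":{"type":"string"}},"required":["steps"],"additionalProperties":false}. steps is one flat list of numbers that holds 1 to 10 rows one after another, with no inner brackets; each row has 4 numbers: dx, dy, dz in parts of the range, where 1.0 means 750 mm, then a turn about the tool's z in parts of the range, where 1.0 means 2 pi rad; each row is the pose to reach, as a shift and turn from the pose commanded when the call began, along the tool's axes at that moment; what a row does not reach only later rows make up. A row lasts 1/12 s, in which the tool goes at most 41.7 mm and 0.125 rad, less where a joint would pass 70% of its speed; a pose out of reach is approached as far as the arm can. aperture is the finger opening in mm, set as the call begins (left out keeps the last). The fingers move at their own pace and stop on an object; grip_force is the grip in N (left out, the last holds). Time passes only in rows, so rows that do not move let the fingers close. The tool returns the time, the measured TCP pose, the force, the opening and the grip force at its end. only (a regular expression) keeps the lines of the reply that match it, lines (a string "A,B") keeps lines A to B, and quiet returns only ok. Shift and turn numbers lie between -1 and 1, and a call with a number outside is refused. Input that does not fit is refused with a message, and nothing moves.
- arm.read_state(): the state, without advancing time (a new reading comes with each control period).
- arm.read_camera(name): name is "side" or "top" or "wrist"; returns the picture (480x640x3 uint8, blue, green, red); there is no depth.
- arm.camera_info(name): a dict with "fov_y" (degrees; the focal length in pixels is half the picture's height over the tangent of half this angle, whatever the lens; pixels are square), "cx", "cy" (the principal point, pixels), "rvec" (rotation vector, rad) and "tvec" (3), from world to camera coordinates, as OpenCV has them; the wrist camera has in their place "mount" (4x4, takes a point from camera to tool coordinates, whose origin is the TCP and whose axes are the flange's). Camera axes: x right, y down, z forward; pixel columns grow to the right and rows downward; lengths in mm; the calibration is good to about 2 mm. A picture is of the moment at which its call begins: read the wrist's pose just before it. camera_info takes no time and is no camera call.
- arm.hand_in(): hands the job in; it is judged then, once.
The state is a dict: "clock": time; "qpos": joint angles; "joint_velocities": joint speeds; "joint_efforts": joint torques, N m; "eef_pos": TCP position; "orientation": TCP orientation; "ft_force": force on the tool from outside, world axes, zero at the start; "wrist_torque": the same for the moment, N m; "grip_width": finger opening in mm; "gripper_force": force on a finger pad.
Only numpy, scipy, OpenCV 4.12 (cv2) and the standard library are available. Lean on these libraries where they do the work, as an engineer would, in place of code of your own. Each camera call takes 0.05 s, during which the arm holds its last target. There are 200 camera calls.

TASK

One of the two small grey height-stop stands on the counter has a long yellow carton lying on its base. On that stand, gently push the stop down by the round black knob on top until its foot rests on the carton, and only then swing its clamp lever round to the back, as far as it goes, to lock it. Leave the stop resting on the carton and the carton where it lies.

Things in the scene. Friction and masses are not known exactly. Their poses are not given: they have to be found in the camera images.
- stand: fixed grey stand with the carton on it (an identical empty one stands beside it, left or right). Base 165x150x10 mm, column at its back (+x), arm 40 mm wide reaching forward, top 134 mm above the counter. Origin: on the counter below the stop's axis; x along the arm to the column, away from the robot within 0.25 rad; z up. The lever pivots about the upright axis at x=+55 mm, y=0.
- stop: vertical sliding stop at the front end of that stand's arm: black foot 44 mm across, steel rod, round black knob on top (42 mm across, 18 mm high). Origin: centre of the foot's underside, level; the knob's flat top is 140 mm above it. Starts 20 to 40 mm above the carton. A push of 2 to 4 N on the knob slides it straight down; it stays where it is left.
- carton: closed yellow carton, 59x201x46 mm, 0.15 kg, loose, lying on the base plate (10 mm above the counter) across the stand, under the foot. Origin: centre of its underside; long side along its y; its top is 46 mm above the origin.
- lever (a joint): clamp lever on top of that arm, rad: 0 open, pointing to stand -y (robot's right); grows anticlockwise from above to 1.571 = locked, straight back (+x). Starts 0 to 0.3. Upright round black grip, 15 mm across, 60 mm from the pivot, at x=55+60 sin, y=-60 cos (mm, stand frame); bar top 145, grip top 175 mm above the counter. Moves under 1 to 2 N and stays where left.

How it is judged (in metres and radians):
On the way:
1. the foot of the stop rests on the carton (gap under 3 mm) while the clamp lever is still open (below 0.6 rad) (z of stop in the frame of carton below 0.049 m and value of joint lever below 0.6 rad), for 0.2 s.
At the end, for the whole second after the job is handed in: The stop's foot rests on the carton (gap under 3 mm), the clamp lever is locked (above 1.35 rad, i.e. within about 12 degrees of straight back), and the carton lies still and flat within 15 mm of where it was (z of stop in the frame of carton below 0.049 m and value of joint lever above 1.35 rad and distance of carton from where it was at the start of the episode below 0.015 m and angle between carton's own z axis and vertical below 0.1 rad and linear speed of carton below 0.02 m/s); the robot touches nothing.
It fails at once if the stop is rammed onto the carton (over 45 N) (contact force between stop and carton above 45 N).
It also fails if it takes over 42 s, if anything falls off the work surface, if the arm or the gripper's body presses on something with over 40 N, if the wrist force passes 120 N, or if a joint passes its speed limit or range.

## Working session

There is one attempt and no reset: what is moved stays moved. The work goes in short steps, Python scripts to look and compute and a tool call to move; the robot and the scene stay as the last step left them, time stands still between calls to the robot, and variables do not carry over. Pictures are saved under pics/ and viewed, at most 10 in all, crops included, and the job is handed in when it is done.

```bash
ls; mkdir -p pics
```

Run:
```python
from workcell import arm
import cv2, numpy as np
s=arm.read_state(); print(s['clock'],s['eef_pos'],s['orientation'],s['ft_force'])
for n in('side','top'):
    cv2.imwrite(f'pics/{n}0.png',arm.read_camera(n)); print(n,arm.camera_info(n))
print(arm.camera_info('wrist'))
```

```text
pics
workcell.py
0.0 [ 194.52620689 -513.81907355  230.49206975] [[ 9.35272069e-01  3.53929344e-01 -4.19536509e-04]
 [ 3.53929528e-01 -9.35270523e-01  1.71416024e-03]
 [ 2.14311478e-04 -1.75169255e-03 -9.99998443e-01]] [-0.72817065 -0.73625592 -0.35778905]
side {'fov_y': 43.1486915626043, 'cx': 307.82798906036555, 'cy': 237.68568124490378, 'rvec': array([ 2.3037367 , -0.1706224 ,  0.06991077]), 'tvec': array([-529.39804698,  112.0246539 , 1163.12415055])}
top {'fov_y': 47.72169702402394, 'cx': 316.6657104152015, 'cy': 241.90528572724958, 'rvec': array([ 2.16313988, -2.00514824,  0.2543676 ]), 'tvec': array([-59.98390362, 548.41829296, 843.07640941])}
{'fov_y': 70.703787415144, 'cx': 318.4753810763147, 'cy': 242.86953579917693, 'mount': array([[ 3.65393220e-04, -9.64087485e-01, -2.65584617e-01,
         6.63026501e+01],
       [ 9.99999902e-01,  4.18456700e-04, -1.43214933e-04,
         2.64740495e-01],
       [ 2.49207387e-04, -2.65584539e-01,  9.64087543e-01,
        -1.43254861e+02],
       [ 0.00000000e+00,  0.00000000e+00,  0.00000000e+00,
         1.00000000e+00]])}
```

View pics/side0.png

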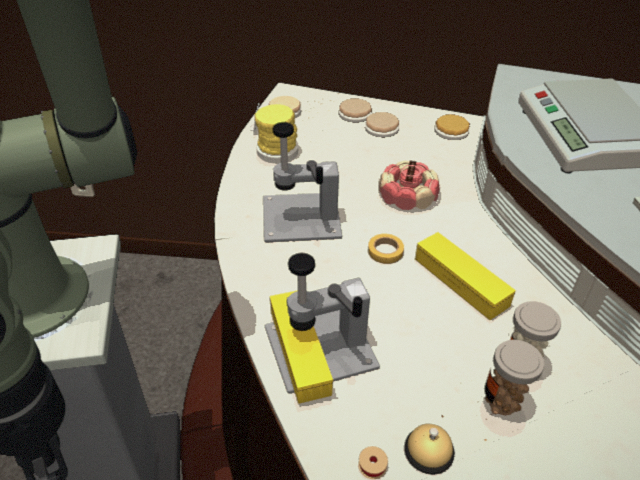

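View pics/top0.png

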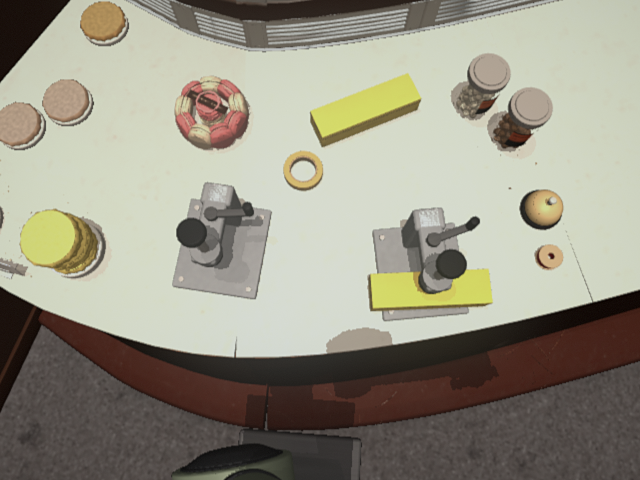

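The right-hand stand (knob top at about (451,264) in top and (302,262) in side) holds the carton, and its lever grip is at about (474,222) in top and (357,302) in side. I'll zoom in on both views.

Run:
```python
import cv2, numpy as np
a=cv2.imread('pics/side0.png')[240:410,255:388]; b=cv2.imread('pics/top0.png')[195:325,365:497]
f=lambda i:cv2.resize(i,None,fx=3,fy=3,interpolation=cv2.INTER_CUBIC)
a,b=f(a),f(b); c=np.zeros((510,800,3),np.uint8); c[:a.shape[0],:a.shape[1]]=a; c[:b.shape[0],400:400+b.shape[1]]=b
c=cv2.convertScaleAbs(c,alpha=1.6,beta=20)
cv2.imwrite('pics/crop.png',c)
```

```text
(no output)
```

View pics/crop.png

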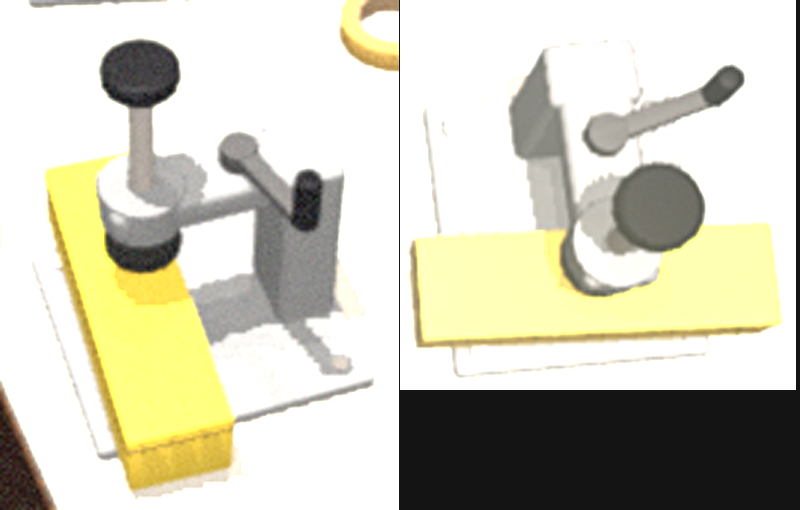

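The crops show the knob top, lever pivot cap, grip top and carton corners clearly. Next I triangulate them.

Create h.py:
```python
import cv2, numpy as np
from workcell import arm
def cam(n):
    c=arm.camera_info(n); f=240/np.tan(np.radians(c['fov_y'])/2)
    K=np.array([[f,0,c['cx']],[0,f,c['cy']],[0,0,1]]); R=cv2.Rodrigues(c['rvec'])[0]
    return K@np.c_[R,c['tvec']]
def tri(ps,pt):
    X=cv2.triangulatePoints(cam('side'),cam('top'),np.float64(ps),np.float64(pt)).ravel(); return X[:3]/X[3]
def proj(n,X):
    u=cam(n)@np.r_[X,1]; return u[:2]/u[2]
def on_z(n,p,z):
    P=cam(n); A=P[:,:2]; b=P[:,2]*z+P[:,3]; H=np.c_[A,b]; x=np.linalg.solve(H,np.r_[p,1]); return x[:2]/x[2]
```

Run:
```python
from h import *
np.set_printoptions(precision=1,suppress=True)
S=lambda x,y:(x/3+255,y/3+240); T=lambda x,y:((x-400)/3+365,y/3+195)
for n,s,t in [('knob',(140.5,66),(662,204)),('grip',(309,176),(735,75)),('pivot',(239,148),(607,131)),('cartonFR',(130,440),(779,324)),('cartonBR',(232,425),(770,226))]:
    X=tri(S(*s),T(*t)); print(n,X,'err',proj('side',X)-S(*s),proj('top',X)-T(*t))
C=[on_z('top',T(*t),56) for t in [(416,240),(770,226),(779,324),(422,338)]]
print('carton z56',C,np.mean(C,0))
print('base z10',[on_z('top',T(*t),10) for t in [(428,108),(458,374),(703,352)]])
```

```text
knob [ 496.3 -209.2  222.6] err [ 0.1 -0. ] [0.  0.2]
grip [ 575.  -255.2  178.2] err [ 0.1 -0. ] [-0.   0.2]
pivot [ 550.6 -199.6  143.6] err [ 0.3 -0.1] [0.  0.4]
cartonFR [ 473.3 -314.8   56.4] err [-0.5  0.1] [-0.  -0.6]
cartonBR [ 528.3 -311.1   52.8] err [-0.1  0. ] [-0.  -0.1]
carton z56 [array([ 504.3, -112.3]), array([ 527.4, -310.1]), array([ 472.4, -314.9]), array([ 449.7, -118.4])] [ 488.4 -213.9]
base z10 [array([ 594.5, -119.4]), array([ 436.8, -144.5]), array([ 460.2, -285.4])]
```

Checks: the knob top at z = 223 puts the foot 27 mm above the carton. Knob to pivot measures 55 mm, and pivot to grip 61 mm. The stand's yaw is about 0.165 and the lever about 0.25 rad. The carton centre is about (488,-214).

Now I close the fingers and go above the knob. I'm also turning the tool -0.7, so its x axis matches the later lever push.

The manual's scale: shifts go in shares of 750 mm and turns go in shares of 2 pi rad. Converting my numbers, 360 mm is 0.48, 324 mm is 0.432, -0.7 rad is -0.1114.

>>> shift_gripper:
  steps: [0.0267,-0.0133,-0.0333,-0.0111,0.0773,-0.0347,-0.0467,-0.0223,0.128,-0.0587,-0.0467,-0.0334,0.1787,-0.0813,-0.0467,-0.0446,0.2293,-0.104,-0.0467,-0.0557,0.28,-0.128,-0.0467,-0.0668,0.3307,-0.1507,-0.0467,-0.078,0.3813,-0.1733,-0.0467,-0.0891,0.432,-0.1973,-0.0467,-0.1003,0.48,-0.2187,-0.0467,-0.1114]
  aperture: 0

```text
clock: 0.93
eef_pos: [474.2, -231.6, 266.1]
orientation: [[0.484, 0.875, -0.0], [0.875, -0.484, 0.0], [-0.0, -0.0, -1.0]]
ft_force: [0.2, -1.1, -1.2]
grip_width: -0.0
gripper_force: 0.0
```

Run:
```python
from workcell import arm
import numpy as np
s=arm.read_state(); d=np.array([496.3,-209.2,235])-s['eef_pos']; print(s['qpos'],s['eef_pos'],s['orientation'].T@d, np.arctan2(s['orientation'][1,0],s['orientation'][0,0]))
```

```text
[-5.94221715e-01  2.64152257e-01 -1.88292726e-01  1.11883454e+00
 -4.64971108e-05  1.48202944e+00] [ 474.21706036 -231.6133167   266.07896598] [30.30341621  8.48399939 31.07474595] 1.065341509910757
```

Scaled: 31 mm is 0.0413, 30.3 mm is 0.0404.

>>> shift_gripper:
  steps: [0.02,0.0053,0,0,0.0404,0.0113,0.0107,0,0.0404,0.0113,0.032,0,0.0404,0.0113,0.0413,0,0.0404,0.0113,0.0413,0,0.0404,0.0113,0.0413,0]

```text
clock: 1.43
eef_pos: [494.8, -211.3, 234.9]
orientation: [[0.488, 0.873, -0.001], [0.873, -0.488, 0.001], [-0.0, -0.002, -1.0]]
ft_force: [-0.3, 0.6, -0.1]
grip_width: 0.2
gripper_force: 0.0
```

Run:
```python
from workcell import arm
import cv2,numpy as np
f=lambda i:cv2.resize(i,(400,400),interpolation=cv2.INTER_CUBIC)
a=arm.read_camera('side')[200:400,220:420]; b=arm.read_camera('top')[160:360,350:550]
cv2.imwrite('pics/k.png',np.hstack([f(a),f(b)]))
```

```text
(no output)
```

View pics/k.png

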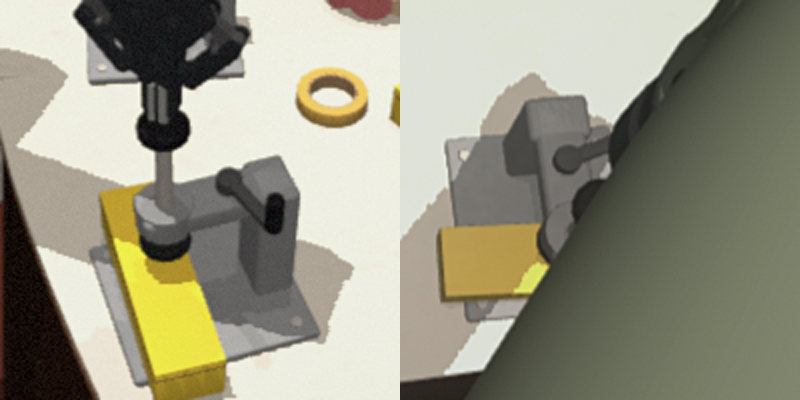

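The side view shows the closed fingertips centred just above the knob at about (163,120) in the crop. I push down in a slow stage, stopping about 5 mm short.

Scaled: 33 mm is 0.044, 30 mm is 0.04.

>>> shift_gripper:
  steps: [0,0,0.0053,0,0,0,0.0107,0,0,0,0.016,0,0,0,0.02,0,0,0,0.024,0,0,0,0.028,0,0,0,0.032,0,0,0,0.036,0,0,0,0.04,0,0,0,0.044,0]

```text
clock: 2.37
eef_pos: [495.6, -211.6, 202.1]
orientation: [[0.487, 0.873, 0.0], [0.873, -0.487, -0.001], [-0.001, 0.0, -1.0]]
ft_force: [-1.2, -1.6, 2.0]
grip_width: -0.2
gripper_force: 1.3
```

>>> shift_gripper:
  steps: [0,0,0.0007,0,0,0,0.0013,0,0,0,0.002,0,0,0,0.0027,0]

```text
clock: 2.7
eef_pos: [495.5, -211.2, 200.3]
orientation: [[0.487, 0.873, -0.0], [0.873, -0.487, 0.0], [0.0, -0.0, -1.0]]
ft_force: [-0.4, -0.6, 2.1]
grip_width: -0.1
gripper_force: 1.1
```

The knob is sliding at about 2 N. I continue in small steps and watch the force.

Scaled: 2 mm is 0.0027, 1.5 mm is 0.002.

>>> shift_gripper:
  steps: [0,0,0.0007,0,0,0,0.0013,0,0,0,0.002,0,0,0,0.0027,0]
  only: "pos|ft"

```text
eef_pos: [495.5, -211.2, 198.3]
ft_force: [-0.4, -1.2, 1.3]
```

>>> shift_gripper:
  steps: [0,0,0.0005,0,0,0,0.0011,0,0,0,0.0011,0]
  only: "pos|ft"

```text
eef_pos: [495.5, -211.2, 197.4]
ft_force: [-0.3, -1.2, 1.4]
```

Scaled: 0.7 mm is 0.0009, 0.4 mm is 0.0005.

>>> shift_gripper:
  steps: [0,0,0.0005,0,0,0,0.0009,0,0,0,0.0009,0]
  only: "pos|ft"

```text
eef_pos: [495.5, -211.2, 196.7]
ft_force: [-0.4, -0.3, 0.8]
```

Scaled: 0.7 mm is 0.0009, 0.4 mm is 0.0005.

>>> shift_gripper:
  steps: [0,0,0.0005,0,0,0,0.0009,0,0,0,0.0009,0]
  only: "pos|ft"

```text
eef_pos: [495.5, -211.2, 196.0]
ft_force: [-0.2, 0.3, 2.3]
```

Scaled: 0.5 mm is 0.0007, 0.3 mm is 0.0004.

>>> shift_gripper:
  steps: [0,0,0.0004,0,0,0,0.0007,0,0,0,0.0007,0]
  only: "pos|ft"

```text
eef_pos: [495.6, -211.2, 196.1]
ft_force: [-1.6, -0.1, 4.9]
```

The contact is firm: the height has stopped at 196.1 (expected 196) with the force rising to about 5 N. Now I lift off, move behind the grip on its open side and descend to z ≈ 154.

Scaled: 91 mm is 0.1213, 60 mm is 0.08.

>>> shift_gripper:
  steps: [0,0,-0.016,0,0,0,-0.0333,0,-0.012,0.04,-0.0333,0,-0.024,0.08,-0.0333,0,-0.0347,0.1213,-0.0333,0,-0.0347,0.1213,-0.0267,0,-0.0347,0.1213,0.0067,0,-0.0347,0.1213,0.0373,0,-0.0347,0.1213,0.0547,0,-0.0347,0.1213,0.0547,0]

```text
clock: 4.87
eef_pos: [559.8, -276.4, 150.3]
orientation: [[0.487, 0.873, -0.006], [0.873, -0.487, 0.005], [0.001, -0.008, -1.0]]
ft_force: [0.5, 0.7, 0.0]
grip_width: 0.2
gripper_force: 0.0
```

Run:
```python
from workcell import arm
import cv2,numpy as np
f=lambda i:cv2.resize(i,(400,400),interpolation=cv2.INTER_CUBIC)
a=arm.read_camera('side')[210:410,240:440]; b=arm.read_camera('wrist')
cv2.imwrite('pics/l.png',np.hstack([f(a),cv2.resize(b,(400,300)) if 0 else cv2.copyMakeBorder(cv2.resize(b,(400,300)),0,100,0,0,0)]))
```

```text
(no output)
```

View pics/l.png

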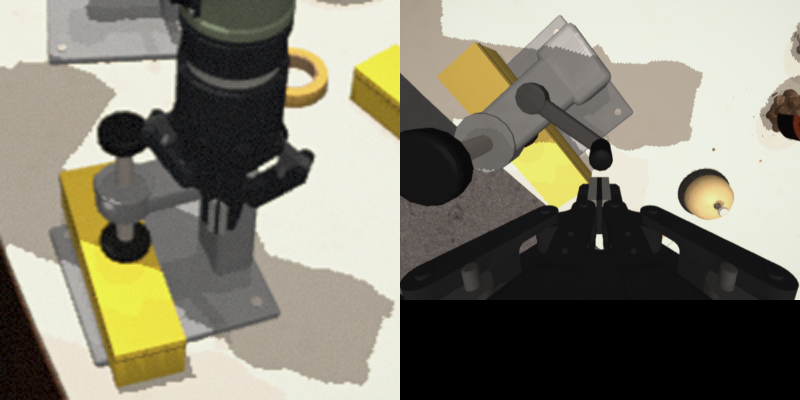

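The side view shows the fingers next to the lever, clear of the knob and the carton. In the wrist view the grip at (600,153) is straight ahead of the fingertips at (598,190). I sweep along the grip's arc.

Scaled: 45 mm is 0.06, 40 mm is 0.0533.

>>> shift_gripper:
  steps: [0.0053,0,0,0,0.0107,0,0,0,0.016,0.0033,0,0,0.022,0.0067,0,0,0.028,0.0101,0,0,0.0347,0.0123,0,0,0.0413,0.0141,0,0,0.0471,0.0155,0,0,0.0533,0.016,0,0,0.06,0.0163,0,0]

```text
clock: 5.8
eef_pos: [595.0, -244.4, 154.3]
orientation: [[0.487, 0.873, -0.001], [0.873, -0.487, 0.0], [0.0, -0.001, -1.0]]
ft_force: [-0.2, -2.3, -0.2]
grip_width: -0.0
gripper_force: 0.8
```

Run:
```python
from workcell import arm
import cv2
cv2.imwrite('pics/w.png',arm.read_camera('wrist'))
```

```text
(no output)
```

View pics/w.png

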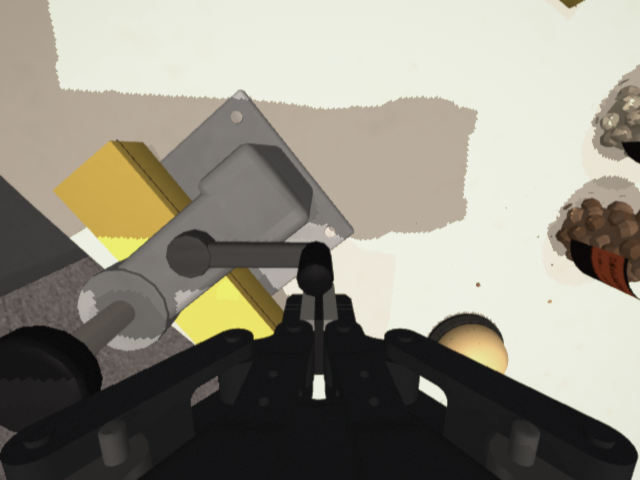

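The lever is about halfway, with the grip at (315,268) centred on the fingers. I continue to the end.

Scaled: 36.6 mm is 0.0488, -10.4 mm is -0.0139.

>>> shift_gripper:
  steps: [0.0067,0,0,0,0.0133,-0.0013,0,0,0.02,-0.0027,0,0,0.0267,-0.0047,0,0,0.0333,-0.0073,0,0,0.0387,-0.0107,0,0,0.044,-0.0139,0,0,0.0467,-0.016,0,0,0.0488,-0.0173,0,0,0.0488,-0.0173,0,0]
  only: "pos|ft|clock"

```text
clock: 6.68
eef_pos: [601.2, -205.9, 154.6]
ft_force: [0.5, 0.1, 0.1]
```

>>> shift_gripper:
  steps: [0.0009,-0.0007,0,0,0.0019,-0.0013,0,0,0.0019,-0.0013,0,0]
  only: "pos|ft"

```text
eef_pos: [601.2, -205.0, 154.6]
ft_force: [0.3, -0.1, -0.3]
```

Run:
```python
from workcell import arm
import cv2
cv2.imwrite('pics/w2.png',arm.read_camera('wrist'))
```

```text
(no output)
```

View pics/w2.png

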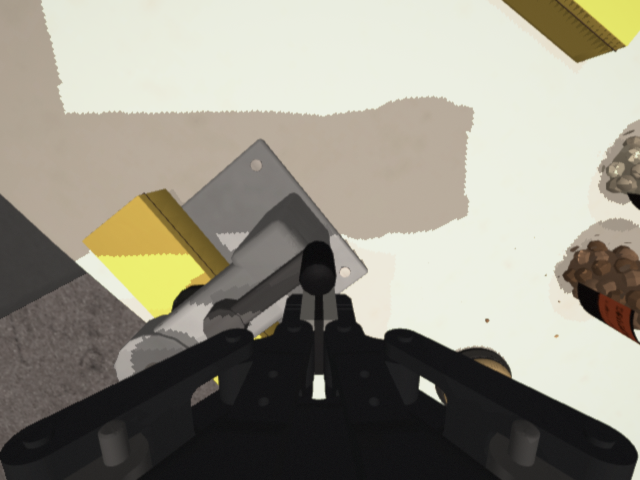

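The lever is nearly straight back, with no end-stop force yet. I push on gently along its tangent until it stops.

Scaled: 1.6 mm is 0.0021, -1.2 mm is -0.0016.

>>> shift_gripper:
  steps: [0.0011,-0.0008,0,0,0.0021,-0.0016,0,0,0.0021,-0.0016,0,0]
  only: "pos|ft"

```text
eef_pos: [601.1, -204.3, 154.7]
ft_force: [0.2, -4.6, -1.2]
```

>>> shift_gripper:
  steps: [0.0011,-0.0008,0,0,0.0021,-0.0016,0,0,0.0021,-0.0016,0,0]
  only: "pos|ft"

```text
eef_pos: [601.0, -204.1, 154.8]
ft_force: [1.6, -9.5, -2.2]
```

Scaled: 1.6 mm is 0.0021, -1.2 mm is -0.0016.

>>> shift_gripper:
  steps: [0.0011,-0.0008,0,0,0.0021,-0.0016,0,0,0.0021,-0.0016,0,0]
  only: "pos|ft"

```text
eef_pos: [601.0, -203.9, 154.8]
ft_force: [2.2, -13.6, -3.8]
```

The end stop is reached: the position is stuck while the force climbs to 14 N. I back off along tool -x, rise clear, and check.

Scaled: -180 mm is -0.24, -140 mm is -0.1867.

>>> shift_gripper:
  steps: [-0.0107,0.004,0,0,-0.0267,0.0067,0,0,-0.0373,0.0067,0,0,-0.0373,0.0067,-0.0333,0,-0.0373,0.0067,-0.08,0,-0.0373,0.0067,-0.1333,0,-0.08,0.0067,-0.1467,0,-0.1333,0.0067,-0.1467,0,-0.1867,0.0067,-0.1467,0,-0.24,0.0067,-0.1467,0]

```text
clock: 8.57
eef_pos: [516.1, -359.5, 265.2]
orientation: [[0.486, 0.874, 0.001], [0.874, -0.486, 0.0], [0.001, 0.001, -1.0]]
ft_force: [0.7, -0.4, -0.6]
grip_width: 0.0
gripper_force: 0.0
```

>>> shift_gripper:
  steps: [-0.0533,0,0,0,-0.1067,0,0,0,-0.16,0,0,0,-0.16,0,0,0,-0.16,0,0,0]
  only: "pos|ft|clock"

```text
clock: 8.98
eef_pos: [456.6, -465.2, 264.0]
ft_force: [0.1, 0.1, 0.3]
```

Run:
```python
from workcell import arm
import cv2,numpy as np
f=lambda i:cv2.resize(i,(400,400),interpolation=cv2.INTER_CUBIC)
a=arm.read_camera('side')[210:410,240:440]; b=arm.read_camera('top')[160:360,350:550]
cv2.imwrite('pics/e.png',np.hstack([f(a),f(b)]))
```

```text
(no output)
```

View pics/e.png

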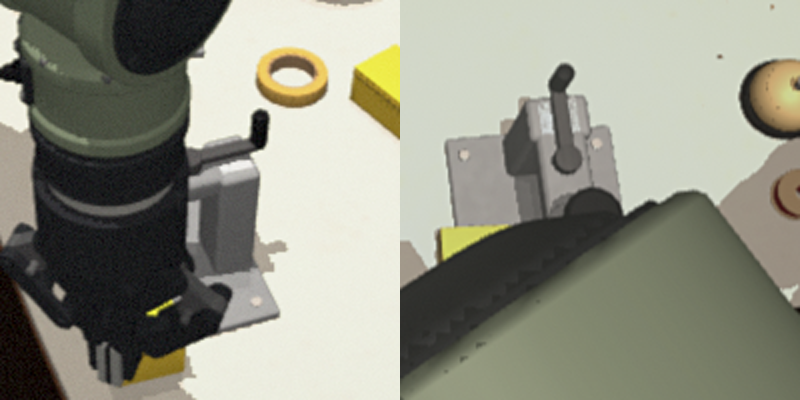

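The lever points straight back along the arm, with its grip at (562,75) in the top crop. The carton's corner is unchanged at (440,228), and the robot is clear of everything. Handing in.

```bash
python3 -c "
from workcell import arm
print(arm.hand_in())"
```

```text
the job is handed in; nothing more can be done
None
```

I handed the job in at about 9 s, with no result printed: the stop was pressed onto the carton (about 5 N) while the lever was open, the lever was then swung back to its end stop, the visible part of the carton had not moved, and the arm was clear.

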